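Change over the label rewinder and hold its brake open

ROBOT

A 7-joint arm with a two-finger parallel gripper is mounted at the origin on the work surface. World frame = base frame: x ahead of the robot, y to its left, z up, the work surface at z = 0. Lengths are in m, angles in rad, forces in N, time in s.
With the tool pointing down it reaches from about 0.4 to 0.875 m from the base axis. Payload 19.3 kg.
Tool frame: the origin (TCP) lies where the fingers leave the gripper's body, on its centre line; the fingertips stand bot.tip_reach ahead of it and the grasp point (between the pads) lies 54 mm ahead of it (bot.tip_reach is the distance from the TCP to the fingertips, in m); z points along the fingers, y is the line along which they close (so a half turn about z gives the same grasp; the last joint's range is limited). The gripper opens to 85 mm and grips with 20 to 120 N. Pads are 22 mm wide; open, the fingers measure 114 mm over their backs; the gripper's body (76 mm by 85 mm) begins 54 mm behind the grasp point. The pads swing forward as they close: fully open they stand 13 mm farther back than shut.
Start: joints at [-1.232, 0.521, -0.036, 1.599, 0.021, 1.021, -0.113], TCP at [0.248, 0.573, 0.304] pointing down, gripper open.
Joint ranges: [-2.91, 2.91], [-0.3, 2.13], [-1.5, 1.42], [0.17, 2.43], [-1.26, 4.41], [0.16, 1.93], [-2.52, 2.52]. Speed limits (rad/s): [1.89, 1.89, 2.39, 2.39, 3.01, 3.01, 3.01].

INTERFACE

Orientations are given as [roll, pitch, yaw] about the fixed x, y, z axes, in that order (R = Rz(yaw) Ry(pitch) Rx(roll)).
In Python, from workcell import bot gives the robot as it stands. The module is installed in compiled form; this text tells all that it offers.
- The arm moves only by the shell command python3 -m jog 'ROWS' [FORCE]. ROWS is JSON, a list that holds one entry, the list of rows, each a list of 7 numbers: the shift along the tool's x, y, z in mm, then the turn, a rotation vector about the tool's x, y, z in rad, then the opening, from 0 (shut) to 1 (fully open). In form: [[[tx, ty, tz, wx, wy, wz, fingers], ...]]. A call has 1 to 5 rows; each row shifts and turns the commanded pose from where the row before left it, along the tool's axes as they then stand; what a row does not reach is not made up. A row lasts 1/10 s, in which the tool goes at most 50 mm and 8.59 degrees, less where a joint would pass 70% of its speed; a pose out of reach is approached as far as the arm can. A call is refused whole if a number of a shift passes 50 or a number of a turn 0.15, either way. A call with a gripper value outside its range is refused whole. The fingers move at their own pace and stop on an object; FORCE is the grip in N (left out, the last holds). Time passes only in rows, so rows that do not move let the fingers close. It gives the time, the measured TCP pose, the force, the opening and the grip force at its end, in the units of the state.
- bot.observe(): the state, without advancing time (a new reading comes with each control period).
- bot.grab_frame(name): name is "side" or "top"; returns a dict with "img" (480x640x3 uint8, red, green, blue), "intrinsics" (3x3 intrinsics, pixels), "R" (3x3) and "t" (3): a world point X has camera coordinates R X + t. Camera axes: x right, y down, z forward; pixel columns grow to the right and rows downward; lengths in m; the calibration is good to about 2 mm. A picture is of the moment at which its call begins. There is no depth.
- bot.job_done(): hands the job in; it is judged then, once.
Trained networks look in a picture, given as the dict that the camera call returned (one of the last four; its "shot" number tells which), for a name from the list of things; names that differ only in an ending like _2 or _b are one class to them, and where a whole thing is asked for, a point or a joint stands for the part that bears it (a point fixed in the world has none). Each returns a list of dicts, best first, with "conf" (0 to 1); they miss things now and then, are a little off and sometimes report something else, mostly with a low value. They report only what shows in the picture. A call takes as long as a camera call. They do not tell look-alikes from the thing itself.
- bot.trace(query, picture): "region" (480x640 bool, what is visible of it).
- bot.spot_point(query, picture): "xyz" ([x, y, z] in m, in world coordinates, good to about 4 mm: a listed point, or the origin of a listed thing).
The state is a dict: "clock": time; "qpos": joint angles; "qd": joint speeds; "joint_efforts": joint torques, N m; "position": TCP position; "tool_rot": TCP orientation; "force": force on the tool from outside, world axes, zero at the start; "moment": the same for the moment, N m; "grip_width": finger opening in m; "finger_force": force on a finger pad.
Only numpy, scipy, OpenCV 4.12 (cv2) and the standard library are available. Lean on these libraries where they do the work, as an engineer would, in place of code of your own. Each camera call takes 0.05 s, during which the arm holds its last target. There are 200 camera calls.

TASK

The rewinder is to be readied for its next roll: slide the finished off-white label roll (orange core) up off the spindle and set it down flat in the blue tray, letting go of it there without dropping it. Then tip the red safety catch right over to its open side, and only after that pull the yellow bar of the brake lever up to its stop. Finish while still holding the lever up there, since the brake springs back on when it is let go, and leave everything else on the bench where it is.

Things in the scene. Friction and masses are not known exactly. Their poses are not given: they have to be found in the camera images.
- rewinder: Label rewinder fixed to the bench: cream housing 200 mm (its x) by 300 mm (its y), its flat top 60 mm above the bench. Origin at the centre of its underside; its front faces its own -x, roughly the robot; z up. The spindle stands on its right-hand half (its -y), the brake lever with the safety catch on its left-hand half (its +y). Its place and yaw (about +-14 degrees) vary.
- spindle_tip (a point): Top of the upright steel spindle (19 mm diameter), 128 mm above the bench, at (10, -85) mm in the rewinder's x, y. The spindle rises 60 mm from an aluminium platter (96 mm diameter, 8 mm thick) whose top is 68 mm above the bench.
- label_roll: The finished label roll: a rigid wound ring, off-white with an orange core, outer diameter 60 mm, bore 26 mm, height 44 mm, about 120 g. At the start it sits loosely on the platter around the spindle, which sticks out 16 mm above it. Origin at the centre of its underside, z along its bore.
- tray: Blue open tray fixed to the bench, 170 x 170 mm outside, walls 5 mm thick and 30 mm high, inner floor 5 mm above the bench. Origin at the centre of its underside. It lies to the left or to the right of the rewinder.
- safety_catch (a joint): Angle of the red safety catch: 0 upright, locking the lever (a hook lies over the lever's stem, so that it cannot rise); grows as the catch is tipped sideways towards the rewinder's +y; 1.2 is its open stop. It starts between 0 and 0.1. Light friction keeps it where it is near upright; beyond about 0.7 it falls open by its own weight. About 0.3 N at the tab moves it.
- catch_hinge (a point): Pivot of the catch, fixed on the rewinder at (0, 75, 80) mm in its frame; the catch turns about the rewinder's x axis through this point.
- catch_tab (a point): Middle of the top edge of the catch's upright red tab, 85 mm from the pivot, so 165 mm above the bench when shut; it moves with the catch. The tab is 8 mm thick (rewinder's y) and 26 mm wide (rewinder's x) and is free on both sides from 118 to 165 mm above the bench; the lever's stem under the hook tops out at 106 mm.
- brake_lever (a joint): Angle of the brake lever: 0 down (brake on), grows as the bar end is pulled up, stop at 0.5 rad (brake fully released). A spring pulls it back down as soon as it is let go; holding the bar up takes about 3 N at the bottom to 7.5 N at the stop.
- lever_hinge (a point): Pivot of the brake lever, fixed on the rewinder at (70, 75, 100) mm in its frame; the lever turns about the rewinder's y axis, and its steel stem (14 mm wide, 12 mm thick) runs 170 mm from here towards the rewinder's -x.
- lever_bar (a point): Grip point on the lever's round yellow cross bar (16 mm diameter, axis along the rewinder's y), 170 mm from the pivot. The bar runs from 10 mm on the +y side of the stem's centre line to 90 mm on its -y side; this point, on its axis, is 50 mm to the -y side. 100 mm above the bench when down, 181 mm at the stop; moves with the lever. 32 mm of free air between bar and housing.
- tip_box: Pipette-tip box, clear with a green lid, 87 x 122 x 62 mm. Origin at the centre of its underside. Leave alone.
- spare_roll: Spare label roll, BLUE with a cardboard core, 60 mm diameter, 44 mm high, standing flat on the bench. Origin at the centre of its underside. Not the one wanted; leave alone.
- beaker: Glass beaker, 70 mm diameter, 90 mm high. Origin at the centre of its underside. Leave alone.
- reagent_bottle: Amber bottle, 64 mm diameter, 150 mm high, behind the rewinder. Origin at the centre of its underside. Leave alone.
- jar: Jar, 68 mm diameter, 80 mm high, behind the rewinder. Origin at the centre of its underside. Leave alone.
- empty_core: Empty cardboard core standing upright, 33 mm diameter, 44 mm high, behind the rewinder. Origin at the centre of its underside. Leave alone.
There are look-alikes about, which are no part of the job. Of the things shaped like the tray, the blue one is meant.

How it is judged:
By the outcome, as a careful person would: the job done as asked, in the order asked, and still so for the second after the job is handed in, while the arm keeps its last pose, push and grip.
It also fails if it takes over 66 s, if anything falls off the work surface, if the arm or the gripper's body presses on something with over 40 N, if the wrist force passes 120 N, or if a joint passes its speed limit or range.

## Working session

There is one attempt and no reset: what is moved stays moved. The work goes in short steps, Python scripts to look and compute and a shell command to move; the robot and the scene stay as the last step left them, time stands still between calls to the robot, and variables do not carry over. Pictures are saved under pics/ and viewed, at most 10 in all, crops included, and the job is handed in when it is done.

```bash
mkdir -p pics; python3 - <<'E'
from workcell import bot
import cv2,numpy as np
s=bot.observe();print({k:np.round(v,3).tolist() for k,v in s.items()},bot.tip_reach)
for n in("top","side"):
    p=bot.grab_frame(n);cv2.imwrite(f"pics/{n}0.png",p["img"][:,:,::-1])
    print(n,np.round(p["R"],2).tolist(),p["t"])
    for q in"rewinder spindle_tip label_roll tray catch_hinge catch_tab lever_hinge lever_bar tip_box spare_roll beaker reagent_bottle jar".split():
        print(q,[(np.round(r["xyz"],3).tolist(),round(r["conf"],2)) for r in bot.spot_point(q,p)][:3])
E
```

```text
{'clock': 0.0, 'qpos': [-1.232, 0.522, -0.036, 1.6, 0.021, 1.021, -0.113], 'qd': [-0.002, 0.0, 0.001, -0.0, 0.0, -0.002, 0.001], 'joint_efforts': [-0.0, -92.709, 1.979, -36.995, 0.018, 0.008, 0.0], 'position': [0.248, 0.573, 0.303], 'tool_rot': [-3.14, 0.0, 2.733], 'force': [0.225, -0.404, -0.642], 'moment': [0.016, -0.049, -0.013], 'finger_force': 0.0, 'grip_width': 0.085} 0.0726
top [[0.02, -1.0, 0.02], [-0.99, -0.03, -0.14], [0.14, -0.02, -0.99]] [-0.01774669  0.48782856  1.4861561 ]
rewinder [([0.547, -0.018, -0.0], 0.61), ([0.685, 0.363, -0.002], 0.35)]
spindle_tip [([0.566, -0.099, 0.126], 0.83)]
label_roll [([0.572, -0.096, 0.071], 0.86), ([0.55, -0.018, -0.001], 0.64)]
tray [([0.437, 0.375, -0.0], 0.83), ([0.192, 0.285, -0.0], 0.61)]
catch_hinge [([0.535, 0.064, 0.078], 0.7), ([0.69, 0.362, -0.004], 0.37)]
catch_tab [([0.535, 0.068, 0.165], 0.49)]
lever_hinge [([0.61, 0.074, 0.101], 0.63)]
lever_bar [([0.779, -0.126, -0.001], 0.63), ([0.447, -0.0, 0.101], 0.62)]
tip_box [([0.463, -0.371, 0.0], 0.98)]
spare_roll [([0.651, -0.366, -0.0], 0.88)]
beaker [([0.688, 0.36, -0.004], 0
[... 222 characters left out ...]
, 0.003], 0.68), ([0.654, -0.362, 0.003], 0.34)]
spindle_tip [([0.569, -0.095, 0.127], 0.76)]
label_roll [([0.569, -0.097, 0.066], 0.97), ([0.435, 0.38, 0.002], 0.36)]
tray [([0.436, 0.38, 0.001], 0.63), ([0.767, 0.14, 0.0], 0.49)]
catch_hinge [([0.539, 0.06, 0.083], 0.65), ([0.689, 0.366, 0.0], 0.27)]
catch_tab [([0.538, 0.07, 0.167], 0.79)]
lever_hinge [([0.613, 0.072, 0.102], 0.73)]
lever_bar [([0.442, -0.001, 0.101], 0.78)]
tip_box [([0.463, -0.373, -0.002], 0.69), ([0.654, -0.363, -0.0], 0.17)]
spare_roll [([0.65, -0.363, 0.001], 0.56)]
beaker [([0.689, 0.364, -0.001], 0.56)]
reagent_bottle [([0.78, -0.126, -0.0], 0.83), ([0.546, -0.014, 0.003], 0.75)]
jar [([0.769, 0.14, 0.004], 0.97)]
```

View pics/top0.png

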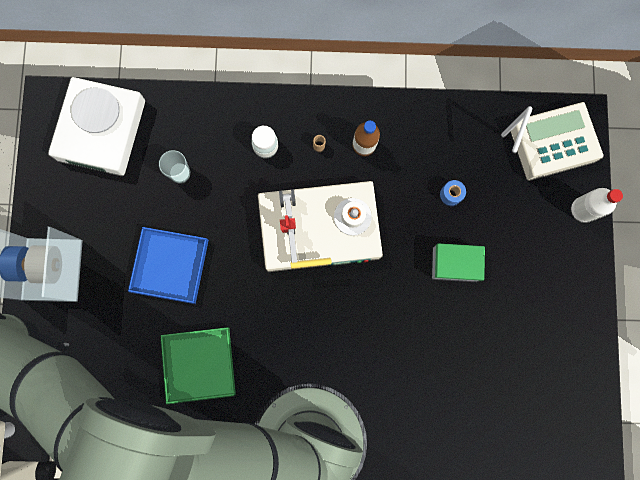

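View pics/side0.png

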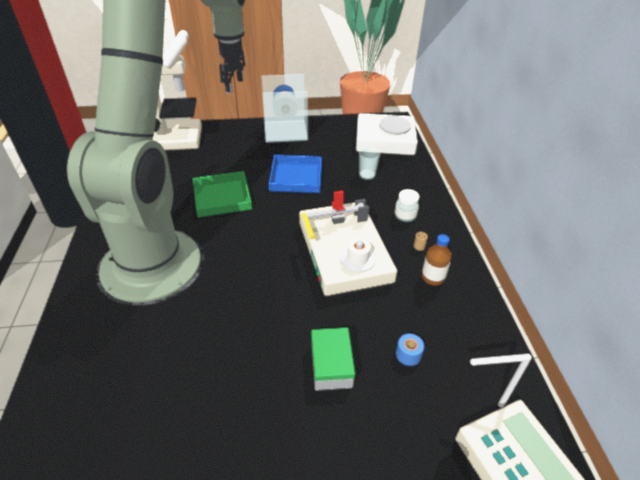

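The top view shows the rewinder at (320,225), the roll on its spindle at (352,213) and the blue tray at (168,265). The green tray is a decoy at (198,365). The side view agrees: the catch is upright at (338,200) and the lever bar is at (308,225). Next I fit the rewinder pose.

```bash
cat > h.py <<'E'
from workcell import bot
import numpy as np
from scipy.spatial.transform import Rotation as Ro
L=dict(rewinder=(0,0,0),spindle_tip=(10,-85,128),catch_hinge=(0,75,80),lever_hinge=(70,75,100),lever_bar=(-100,25,100))
def fit(n=2):
    A,B=[],[]
    for _ in range(n):
        for c in("top","side"):
            p=bot.grab_frame(c)
            for q,l in L.items():
                for r in bot.spot_point(q,p)[:2]:
                    x=np.array(r["xyz"])
                    if abs(x[2]-l[2]/1e3)<.02 and abs(x[0]-.54)<.13 and abs(x[1])<.15:
                        A.append(np.array(l)/1e3);B.append(x);break
    A=np.array(A);B=np.array(B);a=A[:,:2]-A[:,:2].mean(0);b=B[:,:2]-B[:,:2].mean(0)
    yaw=np.arctan2((a[:,0]*b[:,1]-a[:,1]*b[:,0]).sum(),(a*b).sum())
    R=Ro.from_euler('z',yaw).as_matrix();t=B.mean(0)-R@A.mean(0);t[2]=0
    return yaw,t,np.abs(B-A@R.T-t).max(0)
def go(target,yaw=None):
    s=bot.observe();R=Ro.from_euler('xyz',s["tool_rot"]).as_matrix()
    print("pos",np.round(s["position"],4),"rot",np.round(s["tool_rot"],3),"F",np.round(s["force"],1),"t",s["clock"],"w",s["grip_width"])
    print("delta tool mm",np.round(R.T@(np.array(target)-s["position"])*1e3,1))
E
python3 - <<'E'
from h import *
y,t,e=fit();print(y,t,e)
R=Ro.from_euler('z',y).as_matrix()
for k,l in list(L.items())+[("push",(0,40,200))]:print(k,np.round(R@np.array(l)/1e3+t,4))
print("tool yaw",np.pi/2+y)
E
python3 -m jog '[[[0,0,-15,0,0,0.15,1],[0,0,0,0,0,0.15,1],[0,0,0,0,0,0.15,1],[0,0,0,0,0,0.15,1],[0,0,0,0,0,0.15,1]]]' 40
python3 -m jog '[[[0,0,0,0,0,0.15,1],[0,0,0,0,0,0.14,1],[0,0,0,0,0,0,1],[0,0,0,0,0,0,1]]]'
python3 -c "
from h import *
go((.568,-.097,.22))"
```

```text
0.1328566134946048 [ 0.54828914 -0.01217651  0.        ] [0.00366269 0.00363745 0.0041    ]
rewinder [ 0.5483 -0.0122  0.    ]
spindle_tip [ 0.5695 -0.0951  0.128 ]
catch_hinge [0.5384 0.0622 0.08  ]
lever_hinge [0.6077 0.0714 0.1   ]
lever_bar [ 0.4459 -0.0006  0.1   ]
push [0.543  0.0275 0.2   ]
tool yaw 1.7036529402895013
clock: 3.1
position: [0.2485, 0.5735, 0.319]
tool_rot: [3.142, -0.0, 1.977]
force: [0.6, 0.5, 0.1]
grip_width: 0.0858
finger_force: 0.0
clock: 3.5
position: [0.2483, 0.5735, 0.3188]
tool_rot: [3.142, 0.0, 1.697]
force: [-0.4, -0.7, 0.4]
grip_width: 0.0855
finger_force: 0.0
pos [0.2483 0.5735 0.3188] rot [3.142 0.    1.697] F [-0.4 -0.7  0.4] t 3.5 w 0.08552753412913774
delta tool mm [-705.5  232.5   99. ]
```

```bash
for i in 1; do
python3 -m jog '[[[-35,12,0,0,0,0,1],[-35,12,0,0,0,0,1],[-35,12,0,0,0,0,1],[-35,12,0,0,0,0,1],[-35,12,0,0,0,0,1]]]' >/dev/null
python3 -m jog '[[[-35,12,0,0,0,0,1],[-35,12,0,0,0,0,1],[-35,12,0,0,0,0,1],[-35,12,0,0,0,0,1],[-35,12,0,0,0,0,1]]]' >/dev/null
python3 -m jog '[[[-35,12,0,0,0,0,1],[-35,12,0,0,0,0,1],[-35,12,0,0,0,0,1],[-35,12,0,0,0,0,1],[-35,12,0,0,0,0,1]]]' >/dev/null
python3 -m jog '[[[-35,12,0,0,0,0,1],[-35,12,0,0,0,0,1],[-35,10,0,0,0,0,1],[-35,10,0,0,0,0,1],[0,0,0,0,0,0,1]]]'
done
python3 - <<'E'
from h import *
for c in("side","top"):
    p=bot.grab_frame(c)
    for q in("label_roll","spindle_tip"):print(q,[(np.round(r["xyz"],4),round(r["conf"],2)) for r in bot.spot_point(q,p)][:2])
go((.5695,-.0955,.22))
print(bot.observe()["qpos"])
E
```

```text
clock: 5.5
position: [0.5525, -0.0641, 0.319]
tool_rot: [3.141, 0.002, 1.692]
force: [-0.9, 0.8, 0.1]
grip_width: 0.0855
finger_force: 0.0
label_roll [(array([ 0.5709, -0.0991,  0.0606]), 0.87)]
spindle_tip [(array([ 0.5708, -0.0983,  0.1272]), 0.63), (array([0.4423, 0.0025, 0.104 ]), 0.42)]
label_roll [(array([ 0.6881,  0.3635, -0.0039]), 0.19)]
spindle_tip []
pos [ 0.5516 -0.0583  0.319 ] rot [ 3.142 -0.     1.695] F [-0.3 -0.4  0.2] t 5.8 w 0.08531506097567632
delta tool mm [-39.2  13.2  99. ]
[-0.31368681  0.4216205   0.42664363  1.78788943 -0.20642352  0.97608217
  0.3207306 ]
```

```bash
python3 -m jog '[[[-20,7,0,0,0,0,1],[-20,7,0,0,0,0,1],[0,0,25,0,0,0,1],[0,0,25,0,0,0,1],[0,0,25,0,0,0,1]]]'
python3 -m jog '[[[0,0,15,0,0,0,1],[0,0,10,0,0,0,1],[0,0,0,0,0,0,1],[0,0,0,0,0,0,1]]]' 
python3 - <<'E'
from h import *
import cv2
go((.570,-.0968,.148))
p=bot.grab_frame("side");cv2.imwrite("pics/s1.png",cv2.resize(p["img"][150:310,260:460,::-1],(800,640))[:600])
E
```

```text
clock: 6.3
position: [0.5704, -0.0965, 0.2432]
tool_rot: [3.141, -0.0, 1.695]
force: [1.0, 0.2, -0.7]
grip_width: 0.0854
finger_force: 0.0
clock: 6.7
position: [0.5707, -0.0971, 0.2195]
tool_rot: [3.141, 0.0, 1.693]
force: [-0.0, 0.0, 0.1]
grip_width: 0.085
finger_force: 0.0
pos [ 0.5707 -0.0971  0.2195] rot [3.141 0.    1.693] F [-0.   0.   0.1] t 6.7 w 0.08502846710209441
delta tool mm [ 0.4 -0.7 71.5]
```

View pics/s1.png

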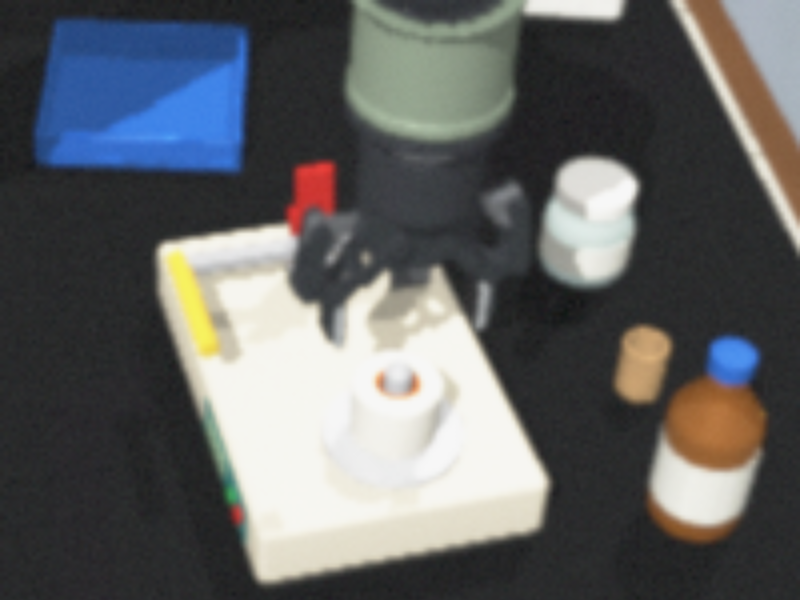

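The crop shows the fingers at (335,320) and (482,310), centred above the roll at (397,400). I'll go down and grip.

```bash
python3 -m jog '[[[0,0,20,0,0,0,1],[0,0,20,0,0,0,1],[0,0,20,0,0,0,1],[0,0,13,0,0,0,1],[0,0,0,0,0,0,1]]]'
python3 -m jog '[[[0,0,0,0,0,0,0.5],[0,0,0,0,0,0,0.5],[0,0,0,0,0,0,0.5],[0,0,0,0,0,0,0.5],[0,0,0,0,0,0,0.5]]]' 30
python3 -c "
from h import *
go((.570,-.0968,.148))"
```

```text
clock: 7.25
position: [0.5701, -0.0972, 0.1451]
tool_rot: [-3.14, -0.0, 1.693]
force: [-0.8, 0.4, 0.3]
grip_width: 0.0854
finger_force: 0.0
clock: 7.75
position: [0.571, -0.0974, 0.1472]
tool_rot: [3.14, 0.0, 1.693]
force: [-0.4, 0.4, 7.1]
grip_width: 0.0601
finger_force: 31.2
pos [ 0.571  -0.0974  0.1472] rot [3.14  0.    1.693] F [-0.4  0.4  7.1] t 7.75 w 0.06006303315343776
delta tool mm [ 0.8 -0.9 -0.8]
```

```bash
python3 -m jog '[[[0,0,-8,0,0,0,0.5],[0,0,-20,0,0,0,0.5],[0,0,-25,0,0,0,0.5],[0,0,-25,0,0,0,0.5],[0,0,-25,0,0,0,0.5]]]'
python3 -m jog '[[[0,0,-20,0,0,0,0.5],[0,0,-17,0,0,0,0.5],[0,0,0,0,0,0,0.5]]]'
python3 - <<'E'
from h import *
p=bot.grab_frame("side")
print([(np.round(r["xyz"],4),round(r["conf"],2)) for r in bot.spot_point("label_roll",p)][:2])
for c in("side","top"):
    p=bot.grab_frame(c)
    print([(np.round(r["xyz"],4),round(r["conf"],2)) for r in bot.spot_point("tray",p)][:2])
go((.437,.377,.29))
E
```

```text
clock: 8.25
position: [0.5704, -0.0974, 0.251]
tool_rot: [3.141, 0.0, 1.693]
force: [0.8, -0.5, -1.1]
grip_width: 0.0599
finger_force: 33.0
clock: 8.55
position: [0.5711, -0.0976, 0.2888]
tool_rot: [3.137, 0.001, 1.693]
force: [0.2, -0.4, -2.2]
grip_width: 0.0603
finger_force: 33.1
[(array([ 0.5721, -0.0981,  0.2039]), 0.73)]
[(array([1.865e-01, 2.862e-01, 2.000e-04]), 0.95), (array([ 0.4311,  0.3833, -0.0019]), 0.59)]
[(array([ 0.4353,  0.3772, -0.0009]), 0.56), (array([0.1902, 0.283 , 0.0017]), 0.55)]
pos [ 0.5702 -0.0973  0.2852] rot [-3.14  -0.     1.693] F [-0.7  0.3 -1.2] t 8.85 w 0.06027321740057365
delta tool mm [486.9 -74.5  -4.7]
```

```bash
python3 -m jog '[[[15,-2,0,0,0,0,0.5],[30,-5,0,0,0,0,0.5],[35,-5,0,0,0,0,0.5],[35,-5,0,0,0,0,0.5],[35,-5,0,0,0,0,0.5]]]' >/dev/null
python3 -m jog '[[[35,-5,0,0,0,0,0.5],[35,-5,0,0,0,0,0.5],[35,-5,0,0,0,0,0.5],[35,-6,0,0,0,0,0.5],[35,-6,0,0,0,0,0.5]]]' >/dev/null
python3 -m jog '[[[35,-6,0,0,0,0,0.5],[35,-6,0,0,0,0,0.5],[35,-6,0,0,0,0,0.5],[30,-4,0,0,0,0,0.5],[15,-2,0,0,0,0,0.5]]]' >/dev/null
python3 -m jog '[[[10,-2,0,0,0,0,0.5],[0,0,0,0,0,0,0.5],[0,0,0,0,0,0,0.5]]]'
python3 - <<'E'
from h import *
for c in("side","top"):
    p=bot.grab_frame(c)
    for q in("label_roll","tray"): print([(np.round(r["xyz"],4),round(r["conf"],2)) for r in bot.spot_point(q,p)][:2])
go((.437,.377,.09))
E
```

```text
clock: 10.65
position: [0.4374, 0.3738, 0.2858]
tool_rot: [-3.142, 0.001, 1.692]
force: [0.6, -0.1, -1.0]
grip_width: 0.0603
finger_force: 33.0
[(array([0.4375, 0.3744, 0.2038]), 0.78)]
[(array([0.1865, 0.2841, 0.0029]), 0.92), (array([ 0.4331,  0.3789, -0.0035]), 0.91)]
[(array([0.4397, 0.3733, 0.2073]), 0.54)]
[(array([0.4365, 0.377 , 0.0018]), 0.96), (array([0.1883, 0.2828, 0.0009]), 0.77)]
pos [0.4373 0.3744 0.286 ] rot [ 3.141 -0.     1.692] F [ 0.5 -0.2 -2. ] t 10.95 w 0.060057680771821505
delta tool mm [  2.6  -0.  196. ]
```

```bash
python3 -m jog '[[[0,0,25,0,0,0,0.5],[0,0,40,0,0,0,0.5],[0,0,40,0,0,0,0.5],[0,0,35,0,0,0,0.5],[0,0,25,0,0,0,0.5]]]' >/dev/null
python3 -m jog '[[[0,0,15,0,0,0,0.5],[0,0,10,0,0,0,0.5],[0,0,5,0,0,0,0.5],[0,0,2,0,0,0,0.5],[0,0,0,0,0,0,0.5]]]'
python3 -m jog '[[[0,0,2,0,0,0,0.5],[0,0,0,0,0,0,0.5],[0,0,0,0,0,0,0.5]]]'
python3 -m jog '[[[0,0,2,0,0,0,0.5],[0,0,0,0,0,0,0.5],[0,0,0,0,0,0,0.5]]]'
```

```text
clock: 11.95
position: [0.4373, 0.3752, 0.0895]
tool_rot: [3.141, -0.001, 1.693]
force: [-0.4, -0.3, -0.5]
grip_width: 0.0599
finger_force: 33.0
clock: 12.25
position: [0.4371, 0.3751, 0.0872]
tool_rot: [3.141, -0.0, 1.693]
force: [0.4, -0.4, -1.7]
grip_width: 0.0602
finger_force: 33.0
clock: 12.55
position: [0.437, 0.3749, 0.0848]
tool_rot: [-3.141, 0.0, 1.693]
force: [0.8, -0.2, -0.6]
grip_width: 0.0602
finger_force: 33.0
```

```bash
python3 -m jog '[[[0,0,1,0,0,0,0.5],[0,0,0,0,0,0,0.5],[0,0,0,0,0,0,0.5]]]' | grep -E "pos|force"
python3 -m jog '[[[0,0,1,0,0,0,0.5],[0,0,0,0,0,0,0.5],[0,0,0,0,0,0,0.5]]]' | grep -E "pos|force"
```

```text
position: [0.4371, 0.375, 0.0842]
force: [-3.0, -2.3, 7.3]
finger_force: 33.6
position: [0.4371, 0.375, 0.0841]
force: [-6.9, -5.8, 26.4]
finger_force: 35.1
```

Contact with the floor. I'll ease off 1 mm, release, and check.

```bash
python3 -m jog '[[[0,0,-1,0,0,0,0.5],[0,0,0,0,0,0,0.5],[0,0,0,0,0,0,0.5]]]' | grep -E "pos|force"
python3 -m jog '[[[0,0,0,0,0,0,1],[0,0,0,0,0,0,1],[0,0,0,0,0,0,1],[0,0,0,0,0,0,1],[0,0,0,0,0,0,1]]]'
python3 -m jog '[[[0,0,-10,0,0,0,1],[0,0,-20,0,0,0,1],[0,0,-30,0,0,0,1],[0,0,-40,0,0,0,1],[0,0,-40,0,0,0,1]]]'
python3 -m jog '[[[0,0,-40,0,0,0,0],[0,0,-20,0,0,0,0],[0,0,0,0,0,0,0]]]'
python3 - <<'E'
from h import *
import cv2
p=bot.grab_frame("side");cv2.imwrite("pics/s2.png",cv2.resize(p["img"][100:300,210:460,::-1],(750,600)))
print([(np.round(r["xyz"],4),round(r["conf"],2)) for r in bot.spot_point("label_roll",p)][:2])
for c in("side","top"):
    p=bot.grab_frame(c)
    print([(np.round(r["xyz"],4),round(r["conf"],2)) for r in bot.spot_point("catch_tab",p)][:2])
go((.543,.0275,.285))
E
```

```text
position: [0.4371, 0.3751, 0.0842]
force: [-3.1, -1.4, 10.5]
finger_force: 33.9
clock: 13.95
position: [0.437, 0.3749, 0.0838]
tool_rot: [-3.142, 0.0, 1.693]
force: [-0.6, -0.4, 0.6]
grip_width: 0.0856
finger_force: 0.0
clock: 14.45
position: [0.4368, 0.3746, 0.2259]
tool_rot: [-3.141, 0.0, 1.692]
force: [-0.1, 1.1, 0.7]
grip_width: 0.0853
finger_force: 0.0
clock: 14.75
position: [0.4377, 0.3754, 0.2875]
tool_rot: [3.138, -0.004, 1.693]
force: [0.1, 0.5, -0.8]
grip_width: 0.0437
finger_force: 0.0
[(array([ 0.5459, -0.011 ,  0.003 ]), 0.64)]
[(array([0.5394, 0.0732, 0.1677]), 0.51)]
[(array([0.5361, 0.0649, 0.1633]), 0.78)]
pos [0.4368 0.3747 0.283 ] rot [-3.140e+00  1.000e-03  1.693e+00] F [ 0.3 -0.7  0.2] t 15.05 w 6.239303276334496e-05
delta tool mm [-357.5   63.2   -1.7]
```

View pics/s2.png

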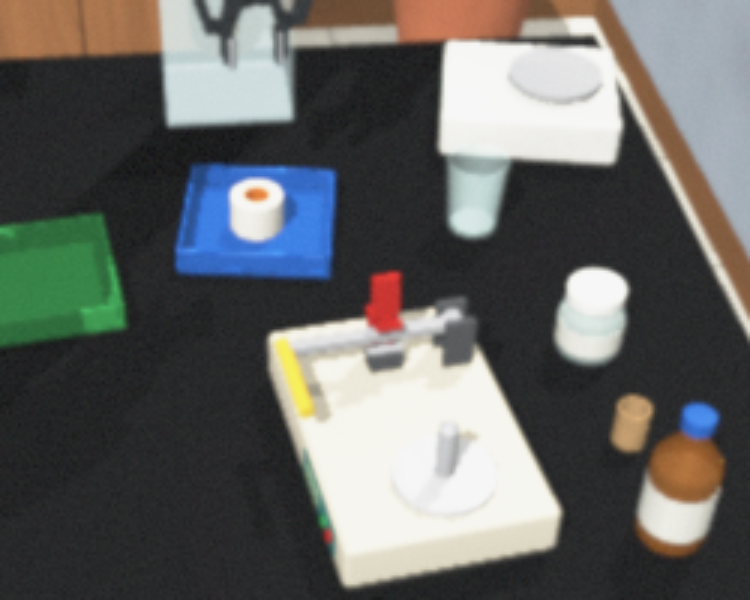

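The roll stands flat in the blue tray at (257,210), and the spindle is bare. The catch is still upright at (385,295). Next, move to its right-hand side with the fingers shut.

```bash
python3 -m jog '[[[-20,3,0,0,0,0,0],[-36,6,0,0,0,0,0],[-36,6,0,0,0,0,0],[-36,7,0,0,0,0,0],[-36,7,0,0,0,0,0]]]' >/dev/null
python3 -m jog '[[[-36,7,0,0,0,0,0],[-36,7,0,0,0,0,0],[-36,7,0,0,0,0,0],[-36,6,0,0,0,0,0],[-30,4,0,0,0,0,0]]]' >/dev/null
python3 -m jog '[[[-20,3,0,0,0,0,0],[0,0,0,0,0,0,0],[0,0,0,0,0,0,0]]]'
python3 -c "
from h import *
go((.543,.0275,.203))"
```

```text
clock: 16.35
position: [0.5429, 0.0273, 0.2833]
tool_rot: [-3.141, 0.0, 1.692]
force: [0.2, -0.2, -0.3]
grip_width: 0.0002
finger_force: 0.0
pos [0.5429 0.0273 0.2833] rot [-3.141  0.     1.692] F [ 0.2 -0.2 -0.3] t 16.35 w 0.00023960489796967605
delta tool mm [ 0.2  0.2 80.3]
```

```bash
python3 -m jog '[[[0,0,25,0,0,0,0],[0,0,30,0,0,0,0],[0,0,20,0,0,0,0],[0,0,5,0,0,0,0],[0,0,0,0,0,0,0]]]' | grep -E "pos|force"
python3 -m jog '[[[8,0,0,0,0,0,0],[8,0,0,0,0,0,0],[8,0,0,0,0,0,0],[8,0,0,0,0,0,0],[8,0,0,0,0,0,0]]]'| grep -E "pos|force"
python3 -m jog '[[[8,0,0,0,0,0,0],[8,0,0,0,0,0,0],[8,0,0,0,0,0,0],[8,0,0,0,0,0,0],[8,0,0,0,0,0,0]]]'| grep -E "pos|force"
python3 -m jog '[[[8,0,0,0,0,0,0],[8,0,0,0,0,0,0],[0,0,0,0,0,0,0],[0,0,0,0,0,0,0]]]'| grep -E "pos|force"
python3 -m jog '[[[0,0,-30,0,0,0,0],[0,0,-35,0,0,0,0],[-25,0,0,0,0,0,0.5],[0,0,0,0,0,0,0.5],[0,0,0,0,0,0,0.5]]]'
python3 - <<'E'
from h import *
import cv2
p=bot.grab_frame("side");cv2.imwrite("pics/s3.png",cv2.resize(p["img"][160:300,280:455,::-1],(750,600)))
for c in("side","top"):
    p=bot.grab_frame(c)
    for q in("catch_tab","lever_bar"):print(q,[(np.round(r["xyz"],4),round(r["conf"],2)) for r in bot.spot_point(q,p)][:2])
go((.4455,-0.0003,.25))
E
```

```text
position: [0.5428, 0.028, 0.2036]
force: [0.2, 0.0, -0.3]
finger_force: 0.0
position: [0.5382, 0.0679, 0.2041]
force: [-0.4, -0.8, -0.2]
finger_force: 0.2
position: [0.5333, 0.1074, 0.2039]
force: [-1.0, 0.1, 0.5]
finger_force: 0.0
position: [0.5314, 0.1225, 0.2039]
force: [-0.3, 0.2, 1.1]
finger_force: 0.0
clock: 18.75
position: [0.5344, 0.097, 0.2689]
tool_rot: [-3.142, -0.0, 1.691]
force: [0.6, 0.3, -0.5]
grip_width: 0.0418
finger_force: 0.0
catch_tab [(array([0.5286, 0.1432, 0.1136]), 0.76)]
lever_bar [(array([ 0.4463, -0.0009,  0.0992]), 0.85)]
catch_tab []
lever_bar [(array([ 0.4469, -0.0032,  0.1041]), 0.47)]
pos [0.5344 0.098  0.2687] rot [-3.141  0.     1.693] F [ 0.4 -0.2 -0.1] t 19.1 w 0.042507379337763614
delta tool mm [ -86.7 -100.2   18.7]
```

View pics/s3.png

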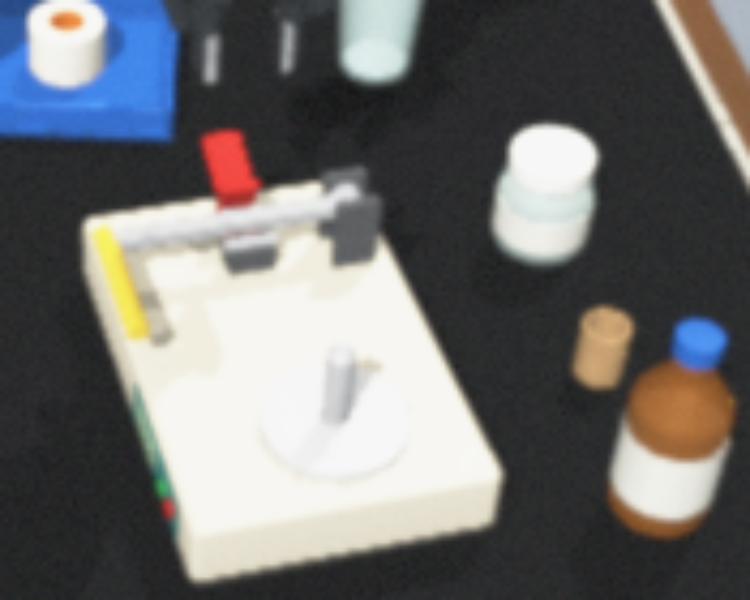

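The catch lies fully over at (230,160) in the crop, with its tab at about 0.112 m high, which matches 1.2 rad. Now the lever bar.

```bash
python3 -m jog '[[[-20,-20,0,0,0,0,0.5],[-25,-27,0,0,0,0,0.5],[-25,-30,0,0,0,0,0.5],[-17,-23,0,0,0,0,0.5],[0,0,0,0,0,0,0.5]]]'
python3 -m jog '[[[0,0,20,0,0,0,0.5],[0,0,25,0,0,0,0.5],[0,0,0,0,0,0,0.5]]]'
python3 - <<'E'
from h import *
for c in("side","top"):
    p=bot.grab_frame(c)
    for q in("lever_bar",):print(q,[(np.round(r["xyz"],4),round(r["conf"],2)) for r in bot.spot_point(q,p)][:2])
go((.446,-0.001,.153))
E
```

```text
clock: 19.6
position: [0.4435, -0.003, 0.2691]
tool_rot: [-3.141, -0.0, 1.69]
force: [-0.3, 1.8, -0.2]
grip_width: 0.0426
finger_force: 0.0
clock: 19.9
position: [0.4451, -0.0005, 0.2221]
tool_rot: [-3.138, 0.0, 1.693]
force: [-0.6, 0.2, 1.0]
grip_width: 0.0428
finger_force: 0.0
lever_bar [(array([0.4401, 0.002 , 0.1008]), 0.57), (array([ 0.5486, -0.0081,  0.0034]), 0.57)]
lever_bar []
pos [ 0.4463 -0.0007  0.2248] rot [3.141 0.    1.693] F [ 0.4 -0.6  1.2] t 20.1 w 0.042974826586768426
delta tool mm [-0.3 -0.4 71.8]
```

```bash
python3 -m jog '[[[0,0,20,0,0,0,0.5],[0,0,20,0,0,0,0.5],[0,0,15,0,0,0,0.5],[0,0,10,0,0,0,0.5],[0,0,7,0,0,0,0.5]]]'
python3 -m jog '[[[0,0,0,0,0,0,0],[0,0,0,0,0,0,0],[0,0,0,0,0,0,0],[0,0,0,0,0,0,0],[0,0,0,0,0,0,0]]]' 60
```

```text
clock: 20.6
position: [0.4461, -0.0007, 0.1519]
tool_rot: [3.141, -0.0, 1.693]
force: [-0.3, 0.1, 0.8]
grip_width: 0.0428
finger_force: 0.0
clock: 21.1
position: [0.4459, -0.0008, 0.1522]
tool_rot: [3.141, 0.0, 1.693]
force: [-2.0, -1.0, 3.1]
grip_width: 0.0142
finger_force: 58.7
```

```bash
python3 -m jog '[[[0,0.2,-8.5,0,0,0,0],[0,0.6,-8.5,0,0,0,0],[0,0,0,0,0,0,0],[0,0,0,0,0,0,0]]]'
python3 - <<'E'
from h import *
import cv2
p=bot.grab_frame("side");cv2.imwrite("pics/s4.png",cv2.resize(p["img"][160:300,280:455,::-1],(750,600)))
print([(np.round(r["xyz"],4),round(r["conf"],2)) for r in bot.spot_point("lever_bar",p)][:2])
E
```

```text
clock: 21.5
position: [0.4466, -0.0006, 0.1691]
tool_rot: [3.141, 0.0, 1.693]
force: [0.6, -0.7, -5.4]
grip_width: 0.0143
finger_force: 58.8
[(array([ 0.4443, -0.0021,  0.116 ]), 0.65)]
```

View pics/s4.png

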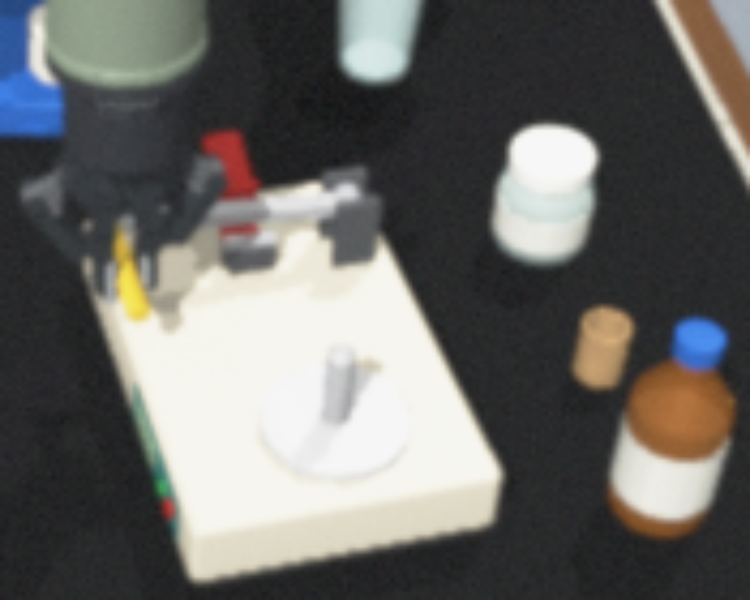

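The bar at (130,270) is between the fingers and rising with them, at z=0.116 with a pull of 5 N. I'll continue along the arc.

```bash
python3 -m jog '[[[0,1.1,-8.5,0,0,0,0],[0,1.5,-8.4,0,0,0,0],[0,1.9,-8.2,0,0,0,0],[0,0,0,0,0,0,0]]]' | grep -E "pos|force|wid"
python3 -m jog '[[[0,2.3,-8.1,0,0,0,0],[0,2.7,-8,0,0,0,0],[0,3.1,-7.9,0,0,0,0],[0,0,0,0,0,0,0]]]'| grep -E "pos|force|wid"
python3 -m jog '[[[0,3.5,-7.7,0,0,0,0],[0,2.5,-5,0,0,0,0],[0,0,0,0,0,0,0],[0,0,0,0,0,0,0]]]'| grep -E "pos|force|wid"
```

```text
position: [0.4508, -0.0001, 0.1949]
force: [-3.3, -0.9, -5.9]
grip_width: 0.0137
finger_force: 58.8
position: [0.4583, 0.0009, 0.2189]
force: [-10.7, -0.1, -2.8]
grip_width: 0.0141
finger_force: 58.8
position: [0.4634, 0.0015, 0.2308]
force: [-13.0, -0.1, -2.1]
grip_width: 0.0138
finger_force: 58.9
```

```bash
python3 -m jog '[[[0,0.5,-1.5,0,0,0,0],[0,0,0,0,0,0,0],[0,0,0,0,0,0,0]]]'| grep -E "pos|force|wid"
python3 -m jog '[[[0,0.5,-1.5,0,0,0,0],[0,0,0,0,0,0,0],[0,0,0,0,0,0,0]]]'| grep -E "pos|force|wid"
python3 -m jog '[[[0,0,-1,0,0,0,0],[0,0,0,0,0,0,0],[0,0,0,0,0,0,0]]]'| grep -E "pos|force|wid"
```

```text
position: [0.4641, 0.0016, 0.2323]
force: [-11.0, 0.8, -4.2]
grip_width: 0.0143
finger_force: 58.8
position: [0.4647, 0.0018, 0.2338]
force: [-10.8, 0.4, -5.2]
grip_width: 0.0139
finger_force: 58.7
position: [0.4652, 0.0018, 0.2349]
force: [-7.3, 1.6, -6.9]
grip_width: 0.0145
finger_force: 58.7
```

```bash
python3 -m jog '[[[0,0,-1,0,0,0,0],[0,0,0,0,0,0,0],[0,0,0,0,0,0,0]]]'| grep -E "pos|force|wid"
python3 -m jog '[[[0,0,-1,0,0,0,0],[0,0,0,0,0,0,0],[0,0,0,0,0,0,0]]]'| grep -E "pos|force|wid"
python3 - <<'E'
from h import *
import cv2
for c in("side","top"):
    p=bot.grab_frame(c)
    if c=="side":cv2.imwrite("pics/s5.png",cv2.resize(p["img"][140:280,280:455,::-1],(750,600)))
    for q in("lever_bar","catch_tab","label_roll"):print(q,[(np.round(r["xyz"],4),round(r["conf"],2)) for r in bot.spot_point(q,p)][:2])
E
```

```text
position: [0.4656, 0.0019, 0.2361]
force: [-7.4, 2.7, -4.7]
grip_width: 0.0144
finger_force: 58.8
position: [0.466, 0.0019, 0.237]
force: [-5.0, 3.0, -5.6]
grip_width: 0.0139
finger_force: 58.8
lever_bar [(array([0.4606, 0.0018, 0.1791]), 0.71)]
catch_tab []
label_roll [(array([0.4331, 0.3748, 0.002 ]), 0.79), (array([ 0.5714, -0.097 ,  0.1234]), 0.46)]
lever_bar [(array([0.6096, 0.0733, 0.102 ]), 0.58)]
catch_tab [(array([0.5236, 0.1369, 0.1095]), 0.6)]
label_roll [(array([0.4374, 0.373 , 0.0087]), 0.66)]
```

View pics/s5.png

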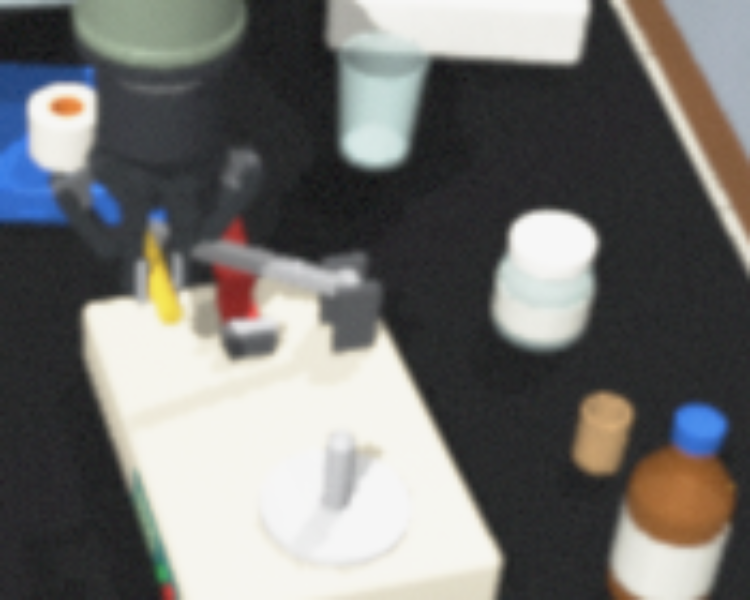

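The side crop shows the lever raised with the bar at (162,280) gripped, the catch still open and the roll in the tray. I haven't felt the stop yet, so I'll keep going up gently.

```bash
for k in 1; do
python3 -m jog '[[[0,0.3,-1,0,0,0,0],[0,0,0,0,0,0,0],[0,0,0,0,0,0,0]]]'| grep -E "pos|force"
python3 -m jog '[[[0,0.3,-1,0,0,0,0],[0,0,0,0,0,0,0],[0,0,0,0,0,0,0]]]'| grep -E "pos|force"
python3 -m jog '[[[0,0.3,-1,0,0,0,0],[0,0,0,0,0,0,0],[0,0,0,0,0,0,0]]]'| grep -E "pos|force"
done
```

```text
position: [0.4664, 0.002, 0.2379]
force: [-2.5, 4.8, -7.3]
finger_force: 58.7
position: [0.4667, 0.002, 0.2386]
force: [-0.4, 5.5, -15.2]
finger_force: 59.0
position: [0.467, 0.0021, 0.2393]
force: [2.6, 5.5, -25.1]
finger_force: 59.1
```

The pull is climbing steeply, from 7 to 15 to 25 N, so the lever is on its stop. I'll check the hold, then do a final check of the scene.

```bash
python3 -m jog '[[[0,0,0,0,0,0,0],[0,0,0,0,0,0,0],[0,0,0,0,0,0,0],[0,0,0,0,0,0,0],[0,0,0,0,0,0,0]]]'
python3 - <<'E'
from h import *
p=bot.grab_frame("side");q=bot.grab_frame("top")
for n,c in(("lever_bar",p),("catch_tab",p),("catch_tab",q),("label_roll",q)):print(n,[(np.round(r["xyz"],4),round(r["conf"],2)) for r in bot.spot_point(n,c)][:2])
E
```

```text
clock: 26.1
position: [0.4669, 0.0021, 0.2392]
tool_rot: [-3.141, 0.0, 1.693]
force: [2.7, 4.7, -25.4]
grip_width: 0.0141
finger_force: 59.1
lever_bar [(array([ 0.4664, -0.001 ,  0.1814]), 0.64), (array([0.5377, 0.0641, 0.0846]), 0.64)]
catch_tab []
catch_tab [(array([0.526 , 0.138 , 0.1097]), 0.62)]
label_roll [(array([0.4368, 0.3782, 0.0079]), 0.92)]
```

The hold is steady, the bar is at 0.181 m (the stop height), the catch is open and the roll is in the tray.

```bash
python3 -c "
from workcell import bot
print(bot.job_done())"
```

```text
the job is handed in; nothing more can be done
None
```

The job is handed in at about 26 s of the 66 s allowed: the label roll is flat in the blue tray, the catch is fully open, and the arm is holding the brake lever up at its stop (bar at 0.181 m).

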